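# Hold a glass cell in the light of the bench viewer

### The job

Set up the bench viewer: slide the spacer collar down the post until it sits on the shoulder, let go, then slide the magnifier's square block down on top of it, fully home, with its lens in front of the lamp and square to it, and let go. Then lift the long glass cell out of the rack by its two frosted sides only, never a finger on its clear end windows, and hold it upright in the middle of the light path between lamp and lens, so that the light runs straight through both windows. The job finishes while you are still holding it there, steady and touching nothing else, with the two short cells, the jar and the tub left where they stood.

Things in the scene. Friction and masses are not known exactly. Their poses are not given: they have to be found in the camera images.
- viewer: Bench viewer, fixed: grey plate 15 mm thick (x -55..85, y -125..175 mm), black lamp barrel at +y (62 mm across, front at y = 73, centre 100 above bench, top 131; shines along -y), steel post at x = 55, y = -85 mm: 36 mm column up to the shoulder, then a 12 mm spigot. Origin on the bench under the middle of the light path, z up. Set up, the lens stands at x = 0, y = -85, 100 mm above the bench.
- beam (a point): Middle of the light path, 100 mm above the bench; lamp front 73 mm away to +y, place of the lens 85 mm away to -y. Axes as the viewer's: the light runs along y.
- shoulder (a point): Centre of the post's shoulder, on which the collar must sit (55 mm above the bench). Axes are the viewer's.
- post_tip (a point): Centre of the top of the post's spigot, 103 mm above the bench; its last 5 mm taper from 12 to 6 mm.
- collar: Spacer collar: plain aluminium ring, 36 mm outside, 14 mm bore, 20 mm high, about 45 g, lying flat on the bench. Origin: centre of its underside, z along the bore. Loose.
- magnifier: Loose magnifier: steel block 30 x 30 x 22 mm high with a 14 mm upright bore, and on a short arm a lens in an upright black rim 50 mm across, 8 thick. About 140 g, mostly block. Origin: centre of the block's underside, z up the bore; arm and lens point to -x (rim from x = -30 mm), the lens looks along y; sides +-y free to grip. Home: axes parallel to the viewer's, underside 75 mm above bench.
- lens (a point): Centre of the magnifier's lens: 55 mm from the bore's axis along the magnifier's -x, 25 mm above the block's underside.
- rack: Blue plastic cell rack, fixed to the bench, 50 x 136 x 28 mm high, three equal wells 20 mm deep in a row along its y, 45 mm apart. Origin: centre of its underside. The long cell can stand in any of the wells.
- cell: Long glass cell, 12.5 mm thick (x), 22.5 long (y), 45 high plus a 4 mm white lid (10.5 thick), 20 g, loose in a rack well with 1 mm play; 25 mm of glass and the lid stand above the rack. Broad sides +-x are frosted whitish: grip there. Narrow ends +-y are clear windows for the light: fingers never touch them. Origin: centre of its underside, z up.
- cell_mid (a point): Middle of the long cell, 22.5 mm above its underside.
- short_cell_1: Short glass cell, 12.5 x 12.5 mm and 45 mm high with white lid, in another rack well. Bystander. Origin: centre of its underside.
- short_cell_2: Another short glass cell of the same size in the third well. Bystander. Origin: centre of its underside.
- jar: White sample jar with a red cap, 42 mm across, 62 mm high. Bystander. Origin: centre of its underside.
- strip_tub: Black test-strip tub with a pale top and a paper label, 42 mm across, 100 mm high. Bystander. Origin: centre of its underside.
Not all that is in view belongs to the job. Leave any green look-alike of the magnifier alone. Of the things that look like the collar, take the one that is farthest from the robot's base at the start.

How it is judged:
By the outcome, as a careful person would: the job done as asked, in the order asked, and still so for the second after the job is handed in, while the arm keeps its last pose, push and grip.
It also fails if it takes over 72 s, if anything falls off the work surface, if the arm or the gripper's body presses on something with over 40 N, if the wrist force passes 120 N, or if a joint passes its speed limit or range.

### The arm

A 6-joint arm with a two-finger parallel gripper is mounted at the origin on the work surface. World frame = base frame: x ahead of the robot, y to its left, z up, the work surface at z = 0. Lengths are in m, angles in degrees, forces in N, time in s.
With the tool pointing down it reaches from about 0.275 to 1 m from the base axis. Payload 8.4 kg.
Tool frame: the origin (TCP) lies at the very end of the fingers, on their centre line; the grasp point (between the pads) lies 19 mm behind it; z points along the fingers, y is the line along which they close (so a half turn about z gives the same grasp; the last joint's range is limited). The gripper opens to 85 mm and grips with 20 to 120 N. Pads are 22 mm wide; open, the fingers measure 114 mm over their backs; the gripper's body (76 mm by 85 mm) begins 54 mm behind the grasp point. The pads swing forward as they close: fully open they stand 13 mm farther back than shut.
Start: joints at [68.216, 20.225, 93.587, -0, 66.188, -0.138], TCP at [0.231, 0.581, 0.231] pointing down, gripper open.
Joint ranges: [-150.9, 150.9], [-52.94, 120.26], [3.33, 152.33], [-74.26, 254.26], [0, 154.13], [-172.89, 172.89]. Speed limits (degrees/s): [127.2, 127.2, 159.86, 180, 180, 180].

### API

Orientations are given as [roll, pitch, yaw] about the fixed x, y, z axes, in that order (R = Rz(yaw) Ry(pitch) Rx(roll)).
In Python, from plant import telemetry, optics, job, finder gives the robot as it stands.
- The arm moves only by the tool play_rows, never from a script. Its argument "targets" is one flat list of numbers, 7 for each row, row after row: the turn, a rotation vector about the tool's x, y, z in units of 360 degrees (1.0 is 360 degrees), then the shift along the tool's x, y, z in units of 40 cm (1.0 is 40 cm), then the opening, from -1 (shut) to 1 (fully open). A call has 1 to 20 rows; each row is the pose to reach, as a shift and turn from the pose commanded when the call began, along the tool's axes at that moment, turning the shorter way round; what a row does not reach only later rows make up. A row lasts 1/12 s, in which the tool goes at most 41.7 mm and 7.16 degrees, less where a joint would pass 70% of its speed; a pose out of reach is approached as far as the arm can. A call with a number of a shift or a turn outside -1 to 1 is refused whole. A call with a gripper value outside its range is refused whole. The fingers move at their own pace and stop on an object; the grip force is fixed at half the most. Time passes only in rows, so rows that repeat a pose let the fingers close. It gives the time, the measured TCP pose, the force, the opening and the grip force at its end, in the units of the state.
- telemetry.get_obs(): the state, without advancing time (a new reading comes with each control period).
- optics.camera(name): name is "scene" or "top"; returns a dict with "pixels" (480x640x3 uint8, red, green, blue), "z_map" (480x640 float32, m along the optical axis (not along the pixel's ray), 0 where there is no reading), "fx", "fy", "cx", "cy" (pixels), "dist_coeffs" ([k1, k2, p1, p2, k3] as OpenCV has them; the pictures are not rectified), "pose" (4x4, takes a point from camera to world coordinates). Camera axes: x right, y down, z forward; pixel columns grow to the right and rows downward; lengths in m; the calibration is good to about 2 mm. A picture is of the moment at which its call begins.
- job.finish_job(): hands the job in; it is judged then, once.
Trained networks look in a picture, given as the dict that the camera call returned (one of the last four; its "shot" number tells which), for a name from the list of things; names that differ only in an ending like _2 or _b are one class to them, and where a whole thing is asked for, a point or a joint stands for the part that bears it (a point fixed in the world has none). Each returns a list of dicts, best first, with "conf" (0 to 1); they miss things now and then, are a little off and sometimes report something else, mostly with a low value. They report only what shows in the picture. A call takes as long as a camera call. They do not tell look-alikes from the thing itself.
- finder.look_for(thing, picture): "extent" ([centre column, centre row, width, height] in pixels, round what is visible of it).
- finder.cut_out(thing, picture): "pixels" (480x640 bool, what is visible of it) and "extent" ([centre column, centre row, width, height] in pixels, round what is visible of it).
The state is a dict: "clock": time; "q": joint angles; "qd": joint speeds; "effort": joint torques, N m; "tcp_pos": TCP position; "ee_rot": TCP orientation; "force": force on the tool from outside, world axes, zero at the start; "ft_torque": the same for the moment, N m; "grip_width": opening from 0.0 (shut) to 1.0 (fully open); "gripper_force": force on a finger pad.
Only numpy, scipy, OpenCV 4.12 (cv2) and the standard library are available. Lean on these libraries where they do the work, as an engineer would, in place of code of your own. Each camera call takes 0.05 s, during which the arm holds its last target. There are 200 camera calls.

## Working session

There is one attempt and no reset: what is moved stays moved. The work goes in short steps, Python scripts to look and compute and a tool call to move; the robot and the scene stay as the last step left them, time stands still between calls to the robot, and variables do not carry over. Pictures are saved under pics/ and viewed, at most 10 in all, crops included, and the job is handed in when it is done.

Besides the shell and the picture viewer there is one more tool, called after "Request:" by a JSON object that holds its "fn" and its "kwargs". play_rows: Moves the arm, as the interface text tells. Its arguments: {"type":"object","properties":{"targets":{"type":"array"}},"required":["targets"]}

```bash
mkdir -p pics; ls
cat > h.py <<'E'
import numpy as np, cv2
from plant import telemetry, optics, job, finder
def cam(n): return optics.camera(n)
def K(p): return np.array([[p['fx'],0,p['cx']],[0,p['fy'],p['cy']],[0,0,1.]])
def pts(p,mask):
    v,u=np.nonzero(mask&(p['z_map']>0)); z=p['z_map'][v,u]
    n=cv2.undistortPoints(np.c_[u,v].astype(float)[:,None],K(p),np.array(p['dist_coeffs']))[:,0]
    c=np.c_[n*z[:,None],z]; T=np.array(p['pose']); return c@T[:3,:3].T+T[:3,3]
def save(p,name,box=None,s=1):
    im=p['pixels'][...,::-1]
    if box: im=im[box[1]:box[3],box[0]:box[2]]
    cv2.imwrite('pics/'+name+'.png',cv2.resize(im,None,fx=s,fy=s,interpolation=cv2.INTER_CUBIC))
def proj(p,w):
    T=np.linalg.inv(np.array(p['pose'])); c=np.atleast_2d(w)@T[:3,:3].T+T[:3,3]
    return cv2.projectPoints(c,np.zeros(3),np.zeros(3),K(p),np.array(p['dist_coeffs']))[0][:,0]
E
python3 - <<'E'
from h import *
print(telemetry.get_obs())
for n in ['scene','top']:
    p=cam(n); save(p,n+'0'); print(n,p['fx'],np.round(p['pose'],3).tolist())
    for t in ['viewer','collar','magnifier','rack','cell','short_cell_1','jar','strip_tub']:
        for d in finder.cut_out(t,p):
            if d['conf']<.2: continue
            q=pts(p,d['pixels']); 
            if len(q): print(t,round(d['conf'],2),np.round(d['extent']),np.round(np.median(q,0),3),np.round(np.percentile(q,2,0),3),np.round(np.percentile(q,98,0),3))
E
```

```text
pics
{'clock': 0.0, 'q': array([ 6.82160278e+01,  2.02621002e+01,  9.36291402e+01, -3.20452156e-04,
        6.61862525e+01, -1.37468435e-01]), 'qd': array([-0.01311424, -0.01080618,  0.02973378,  0.03589416, -0.11617103,
       -0.0479421 ]), 'effort': array([-1.61737629e-03, -6.05244255e+01, -3.42066872e+01, -2.41900416e-04,
        9.39807971e-03,  5.01442616e-05]), 'tcp_pos': array([0.23037758, 0.58048988, 0.2305654 ]), 'ee_rot': array([-1.79922507e+02,  1.07066987e-04,  1.58353626e+02]), 'force': array([-0.11522176, -0.76084238,  0.79250232]), 'ft_torque': array([-0.06246974, -0.03120881,  0.04469883]), 'gripper_force': 0.0, 'grip_width': 0.999254049567791}
scene 561.1481988547758 [[0.753, 0.454, -0.476, 0.945], [0.658, -0.499, 0.564, -0.555], [0.019, -0.738, -0.674, 0.698], [0.0, 0.0, 0.0, 1.0]]
viewer 0.88 [428. 211. 153. 142.] [0.59  0.219 0.014] [0.503 0.06  0.004] [0.653 0.342 0.126]
collar 0.88 [341. 213.  21.  19.] [0.435 0.115 0.016] [ 0.405  0.101 -0.002] [0.45  0.135 0.021]
collar 0.84 [356. 310.  24.  22.] [ 0.607 -0.063  0.017] [ 0.59  -0.076  0.004] [ 0.621 -0.045  0
[... 2017 characters left out ...]
35.  47.] [ 0.437 -0.058  0.022] [ 0.41  -0.092 -0.001] [ 0.484 -0.031  0.051]
magnifier 0.7 [381. 306.  28.  44.] [ 0.445 -0.208  0.021] [ 0.395 -0.232 -0.001] [ 0.476 -0.181  0.051]
rack 0.62 [405. 240.  73.  41.] [ 0.558 -0.261  0.027] [ 0.527 -0.33  -0.   ] [ 0.593 -0.198  0.042]
cell 0.66 [385. 239.  16.  13.] [ 0.55  -0.221  0.054] [ 0.545 -0.234  0.026] [ 0.565 -0.21   0.06 ]
short_cell_1 0.59 [407. 238.  11.  16.] [ 0.56  -0.264  0.048] [ 0.554 -0.278  0.017] [ 0.573 -0.259  0.06 ]
short_cell_1 0.52 [431. 233.  10.   9.] [ 0.567 -0.307  0.042] [ 0.563 -0.316  0.012] [ 0.576 -0.303  0.059]
strip_tub 0.83 [250. 341.  24.  25.] [0.361 0.036 0.099] [0.343 0.02  0.041] [0.378 0.056 0.104]
```

View images.

View pics/scene0.png

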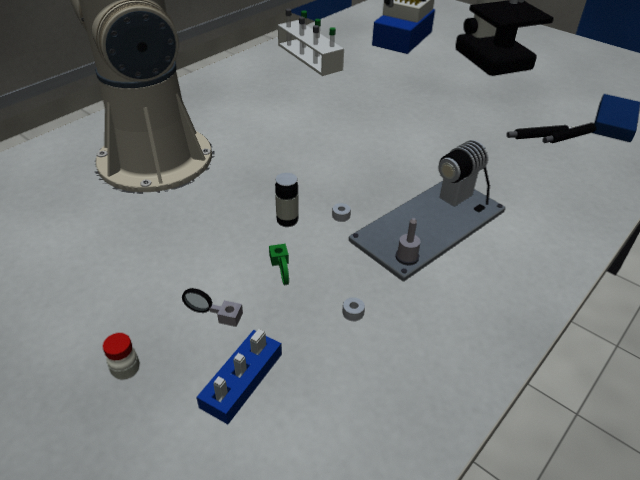

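View pics/top0.png

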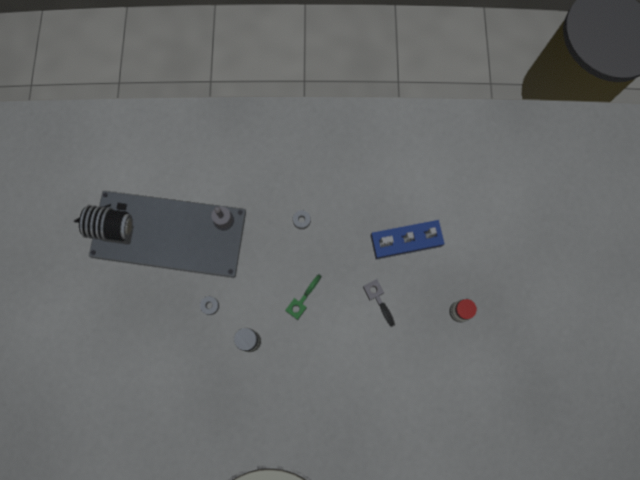

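The collar candidates are at scene (341,213), near the base, and (354,308), the farthest, which I choose. For the magnifier, (279,262) is the green look-alike and (215,306) is the steel one, which I choose. The cell candidates are (257,343), the wide long one I choose, with short cells at (240,365) and (221,388).

```bash
cat > m.py <<'E'
from h import *
def rect(q):
    r=cv2.minAreaRect((q[:,:2]*1000).astype(np.float32)); return np.round(r[0],1),np.round(r[1],1),round(r[2],1)
for n in ['scene','top']:
    p=cam(n); print(n)
    full=np.ones((480,640),bool); P=np.full((480,640,3),np.nan); v,u=np.nonzero(p['z_map']>0); P[v,u]=pts(p,full)
    hsv=cv2.cvtColor(p['pixels'],cv2.COLOR_RGB2HSV)
    def sel(x0,x1,y0,y1,z0,z1):
        with np.errstate(invalid='ignore'): m=(P[...,0]>x0)&(P[...,0]<x1)&(P[...,1]>y0)&(P[...,1]<y1)&(P[...,2]>z0)&(P[...,2]<z1)
        return P[m]
    b=sel(.3,.5,-.35,.1,-.01,.006); print('bench',np.median(b,0))
    q=sel(.47,.69,.03,.38,.009,.019); print('plate',rect(q),np.median(q[:,2]))
    q=sel(.47,.69,.03,.15,.049,.062); print('shoulder',cv2.minEnclosingCircle((q[:,:2]*1000).astype(np.float32)),np.median(q,0),len(q))
    q=sel(.47,.69,.03,.15,.065,.115); print('spigot',np.round(np.mean(q,0),4),q[:,2].max(),len(q),np.round(q[q[:,2]>.095].mean(0),4))
    q=sel(.47,.69,.2,.38,.05,.15); print('lamp',np.round(q.mean(0),4),q.max(0))
    q=sel(.57,.64,-.09,-.03,.016,.03); print('collar',cv2.minEnclosingCircle((q[:,:2]*1000).astype(np.float32)),np.round(q.mean(0),4),len(q))
    q=sel(.42,.50,-.225,-.15,.018,.03); print('block',rect(q),np.mean(q,0),len(q))
    q=sel(.37,.46,-.27,-.19,.028,.06); print('lens',rect(q),np.mean(q,0),q.min(0),q.max(0),len(q))
    q=sel(.50,.62,-.36,-.17,.022,.032); print('rack',rect(q),len(q),np.median(q,0))
    q=sel(.53,.58,-.245,-.195,.044,.07); print('cell',rect(q),len(q),np.median(q,0))
    q=sel(.53,.58,-.29,-.245,.044,.07); print('s1',rect(q),len(q),np.median(q,0))
    s=p['pose']
p=cam('scene'); save(p,'crop1',(170,190,370,430),2.5)
E
python3 m.py
```

```text
scene
bench [ 0.40933589 -0.16637993 -0.00117815]
plate (array([576.8, 209.1]), array([303. , 142.4]), 82.4) 0.01349387500799204
shoulder ((601.1582641601562, 95.31127166748047), 18.807567596435547) [0.60474453 0.09155635 0.05362994] 236
spigot [0.603  0.0931 0.0854] 0.10310841673889226 134 [0.6023 0.0941 0.0993]
lamp [0.5825 0.2915 0.1026] [0.60916087 0.37381977 0.13081096]
collar ((604.3837890625, -58.01749801635742), 18.998912811279297) [ 0.6045 -0.0596  0.0187] 256
block (array([ 448.6, -205.8]), array([66. , 32.6]), 25.5) [ 0.4571499  -0.20286612  0.02135821] 343
lens (array([ 414.7, -223. ]), array([47.6, 10.3]), 25.9) [ 0.41680423 -0.22321995  0.0392842 ] [ 0.39383609 -0.23656434  0.02814822] [ 0.43798493 -0.20900915  0.05075543] 259
rack (array([ 562.8, -266.5]), array([ 52.5, 137.5]), 10.8) 2349 [ 0.5694899  -0.27740895  0.02688898]
cell (array([ 554.9, -223.2]), array([13.3, 23. ]), 7.8) 177 [ 0.55714493 -0.2247749   0.0534702 ]
s1 (array([ 563.8, -267.3]), array([13.1, 13.7]), 12.3) 113 [ 0.56575937 -0.26865565  0.053281  ]
top
bench [ 3.96179892e-01 -1.29521648e-01  1.127
[... 310 characters left out ...]
2921 0.37267657 0.13623939]
collar ((601.7413940429688, -56.335208892822266), 18.36497688293457) [ 0.6009 -0.0569  0.0199] 207
block (array([ 448. , -203.3]), array([59.7, 30.1]), 25.8) [ 0.45836754 -0.19812262  0.02201366] 222
lens (array([ 422.8, -217.4]), array([67.9,  9. ]), 25.0) [ 0.41383442 -0.22143964  0.04435143] [ 0.39234752 -0.23456077  0.02821849] [ 0.45549554 -0.20714576  0.05385535] 117
rack (array([ 561., -265.]), array([ 51.4, 136.5]), 11.5) 1439 [ 0.5596971  -0.26519271  0.02778832]
cell (array([ 552.1, -221.4]), array([13.2, 22.7]), 13.1) 86 [ 0.55131175 -0.22109202  0.05543926]
s1 (array([ 561.8, -265.8]), array([13.6, 13.2]), 10.6) 52 [ 0.55970571 -0.26488883  0.0550457 ]
```

View pics/crop1.png

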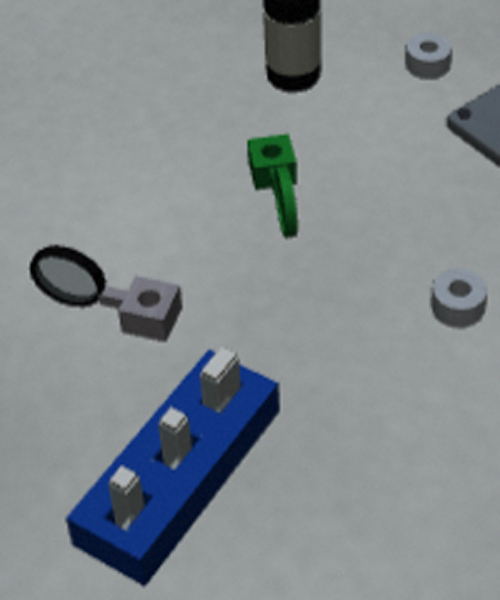

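The crop shows the grey magnifier at (135,290), the grey far collar at (459,297), and the long cell at (220,378) in the rack's +y well. All three match my choices.

```bash
cat > g.py <<'E'
# usage: g.py x y z yaw  (mm, deg) ... several targets
import sys, numpy as np
from scipy.spatial.transform import Rotation as R
from plant import telemetry
o=telemetry.get_obs(); r=R.from_euler('xyz',o['ee_rot'],degrees=True); t=o['tcp_pos']
print(round(o['clock'],2),np.round(t*1000,1),np.round(o['ee_rot'],2),'F',np.round(o['force'],1),'w',round(o['grip_width']*85,1),'gf',round(o['gripper_force'],1))
a=np.array(sys.argv[1:],float).reshape(-1,4)
for x,y,z,w in a:
    d=r.inv().apply(np.array([x,y,z])/1000-t)/.4; v=(r.inv()*R.from_euler('xyz',[180,0,w],degrees=True)).as_rotvec()/(2*np.pi)
    print(np.round(v,4).tolist(),np.round(d,4).tolist(), 'rows',round(max(np.linalg.norm(d)*400/41.7,np.linalg.norm(v)*360/7.16),1))
E
python3 g.py 450 200 220 120 603 -57 100 82.4
```

```text
1.05 [230.5 580.9 231.3] [-180.      0.    158.35] F [-0.2  0.2 -0.8] w 85.1 gf 0.0
[-0.0, 0.0, 0.1065] [-0.8612, -0.6827, 0.0282] rows 10.5
[-0.0, 0.0, 0.211] [-1.4538, -1.1388, 0.3282] rows 18.0
```

Request:
{"fn": "play_rows", "kwargs": {"targets": [0, 0, 0.1065, -0.8612, -0.6827, 0.0282, 1, 0, 0, 0.1065, -0.8612, -0.6827, 0.0282, 1, 0, 0, 0.1065, -0.8612, -0.6827, 0.0282, 1, 0, 0, 0.1065, -0.8612, -0.6827, 0.0282, 1, 0, 0, 0.1065, -0.8612, -0.6827, 0.0282, 1, 0, 0, 0.1065, -0.8612, -0.6827, 0.0282, 1, 0, 0, 0.1065, -0.8612, -0.6827, 0.0282, 1, 0, 0, 0.1065, -0.8612, -0.6827, 0.0282, 1, 0, 0, 0.1065, -0.8612, -0.6827, 0.0282, 1, 0, 0, 0.1065, -0.8612, -0.6827, 0.0282, 1, 0, 0, 0.1065, -0.8612, -0.6827, 0.0282, 1, 0, 0, 0.1065, -0.8612, -0.6827, 0.0282, 1, 0, 0, 0.1065, -0.8612, -0.6827, 0.0282, 1]}}

```text
clock: 2.13
tcp_pos: [0.4505, 0.199, 0.2201]
ee_rot: [180.0, -0.0, 119.8]
force: [0.7, 0.0, 0.1]
grip_width: 1.0
gripper_force: 0.0
```

```bash
python3 g.py 603 -57 60 82.4
```

```text
2.13 [450.5 199.  220.1] [ 1.7999e+02 -1.0000e-02  1.1984e+02] F [0.7 0.  0.1] w 85.0 gf 0.0
[0.0, -0.0, 0.104] [-0.7449, 0.0121, 0.4001] rows 8.1
```

Request:
{"fn": "play_rows", "kwargs": {"targets": [0, 0, 0.104, -0.745, 0.012, 0.25, 0.4, 0, 0, 0.104, -0.745, 0.012, 0.25, 0.4, 0, 0, 0.104, -0.745, 0.012, 0.25, 0.4, 0, 0, 0.104, -0.745, 0.012, 0.25, 0.4, 0, 0, 0.104, -0.745, 0.012, 0.25, 0.4, 0, 0, 0.104, -0.745, 0.012, 0.4, 0.4, 0, 0, 0.104, -0.745, 0.012, 0.4, 0.4, 0, 0, 0.104, -0.745, 0.012, 0.4, 0.4, 0, 0, 0.104, -0.745, 0.012, 0.4, 0.4, 0, 0, 0.104, -0.745, 0.012, 0.4, 0.4, 0, 0, 0.104, -0.745, 0.012, 0.4, 0.4]}}

```text
clock: 3.05
tcp_pos: [0.6028, -0.0545, 0.0598]
ee_rot: [-179.9, -0.0, 82.6]
force: [-0.7, 0.1, 0.6]
grip_width: 0.702
gripper_force: 0.0
```

```bash
python3 g.py 603 -57 3 82.4
python3 - <<'E'
from h import *
p=cam('scene'); print(proj(p,[[.603,-.057,.06],[.603,-.057,.02]])); save(p,'c2',(270,200,430,340),4)
E
```

```text
3.05 [602.8 -54.5  59.8] [-1.7991e+02 -2.0000e-02  8.2570e+01] F [-0.7  0.1  0.6] w 59.7 gf 0.0
[-0.0002, -0.0001, 0.0005] [-0.0063, 0.0015, 0.142] rows 1.4
[[355.39026897 286.68492033]
 [353.80983043 303.76720203]]
```

View pics/c2.png

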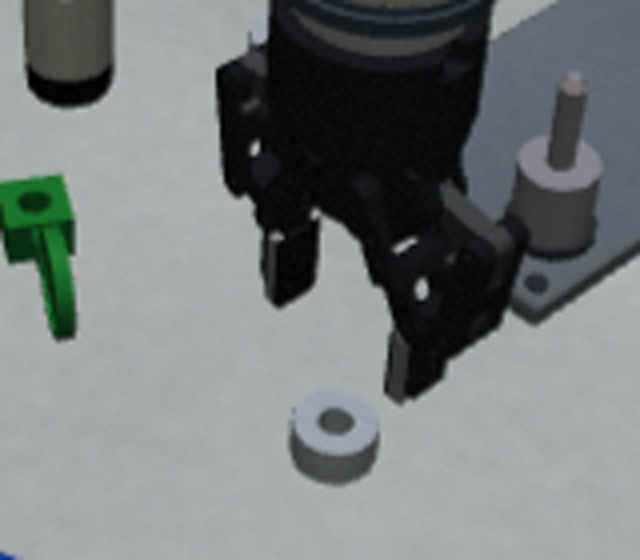

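The gripper's jaws straddle the collar: fingertips at crop (280,305) and (400,400), collar bore at (336,421). Descending.

Request:
{"fn": "play_rows", "kwargs": {"targets": [0, 0, 0, -0.001, 0, 0.09, 0.4, 0, 0, 0, -0.001, 0, 0.142, 0.4, 0, 0, 0, -0.001, 0, 0.142, 0.4, 0, 0, 0, -0.001, 0, 0.142, 0.4, 0, 0, 0, -0.001, 0, 0.142, -0.6, 0, 0, 0, -0.001, 0, 0.142, -0.6, 0, 0, 0, -0.001, 0, 0.142, -0.6, 0, 0, 0, -0.001, 0, 0.142, -0.6, 0, 0, 0, -0.001, 0, 0.142, -0.6, 0, 0, 0, -0.001, 0, 0.142, -0.6]}}

```text
clock: 3.93
tcp_pos: [0.6046, -0.0555, 0.0059]
ee_rot: [179.8, -0.0, 82.6]
force: [-1.8, 2.7, 10.0]
grip_width: 0.401
gripper_force: 58.6
```

```bash
python3 g.py 603 -57 140 82.4 600 96.5 140 82.4
```

```text
3.93 [604.6 -55.5   5.9] [ 1.7983e+02 -4.0000e-02  8.2560e+01] F [-1.8  2.7 10. ] w 34.1 gf 58.6
[0.0005, -0.0001, 0.0004] [-0.0039, -0.0024, -0.3353] rows 3.2
[0.0005, -0.0001, 0.0004] [0.3757, -0.0596, -0.3352] rows 4.9
```

Request:
{"fn": "play_rows", "kwargs": {"targets": [0, 0, 0, 0, 0, -0.1, -0.6, 0, 0, 0, 0, 0, -0.2, -0.6, 0, 0, 0, 0, 0, -0.335, -0.6, 0, 0, 0, 0.376, -0.06, -0.335, -0.6, 0, 0, 0, 0.376, -0.06, -0.335, -0.6, 0, 0, 0, 0.376, -0.06, -0.335, -0.6, 0, 0, 0, 0.376, -0.06, -0.335, -0.6, 0, 0, 0, 0.376, -0.06, -0.335, -0.6, 0, 0, 0, 0.376, -0.06, -0.335, -0.6, 0, 0, 0, 0.376, -0.06, -0.335, -0.6, 0, 0, 0, 0.376, -0.06, -0.335, -0.6, 0, 0, 0, 0.376, -0.06, -0.335, -0.6]}}

```text
clock: 4.93
tcp_pos: [0.5989, 0.0951, 0.1374]
ee_rot: [180.0, 0.0, 82.5]
force: [1.0, 0.1, 0.1]
grip_width: 0.396
gripper_force: 60.0
```

```bash
python3 g.py 600 96.5 140 82.4
cat > c.py <<'E'
from h import *
import sys
for n in ['scene','top']:
    p=cam(n)
    ds=finder.cut_out('collar',p)
    for d in ds[:3]:
        q=pts(p,d['pixels']); print(n,round(d['conf'],2),np.round(d['extent'],1),len(q), np.round(np.percentile(q,[2,50,98],0),4).tolist() if len(q) else '')
    print(proj(p,[[.600,.0965,.103],[.6,.0965,.137]]))
    if n=='scene': save(p,sys.argv[1],(370,130,490,270),4)
    else: save(p,sys.argv[1]+'t',(170,170,290,270),5)
E
python3 c.py d1
```

```text
4.93 [598.9  95.1 137.4] [1.7999e+02 1.0000e-02 8.2490e+01] F [1.  0.1 0.1] w 33.7 gf 60.0
[0.0, 0.0, 0.0003] [0.0039, 0.0023, -0.0065] rows 0.1
scene 0.86 [412.9 201.2  20.8  26.2] 361 [[0.5381, 0.0736, 0.0124], [0.5992, 0.0815, 0.147], [0.6163, 0.2099, 0.1519]]
scene 0.62 [342.2 216.2  18.   18.2] 257 [[0.4198, 0.1011, 0.0004], [0.4368, 0.1126, 0.0159], [0.4495, 0.1315, 0.0205]]
scene 0.51 [427.1 210.1 150.2 139.6] 8157 [[0.504, 0.0603, 0.0063], [0.5946, 0.1947, 0.0141], [0.6533, 0.3401, 0.1264]]
[[412.83946271 217.98190981]
 [415.6059102  201.88142378]]
top 0.7 [158.7 240.3 173.9  74.3] 1431 [[0.4883, 0.059, 0.0072], [0.5597, 0.0818, 0.0158], [0.623, 0.3473, 0.1301]]
[[217.09343576 208.50444651]
 [214.12091397 203.59816788]]
```

View pics/d1.png

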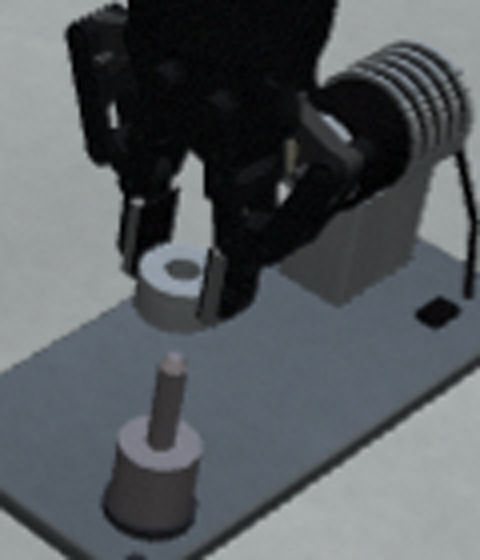

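The collar is held level above the post: bore at scene (416,197), spigot tip at (413.7,219.5). Next I measure the offset of bore from post.

```bash
cat > b.py <<'E'
from h import *
from scipy.optimize import minimize
def back(p,uv,z):
    n=cv2.undistortPoints(np.array(uv,float).reshape(-1,1,2),K(p),np.array(p['dist_coeffs']))[:,0]
    T=np.array(p['pose']); d=np.c_[n,np.ones(len(n))]@T[:3,:3].T; s=(z-T[2,3])/d[:,2]; return T[:3,3]+d*s[:,None]
if __name__=='__main__':
    p=cam('scene'); g=p['pixels'].mean(2)
    full=np.ones((480,640),bool); P=np.full((480,640,3),np.nan); v,u=np.nonzero(p['z_map']>0); P[v,u]=pts(p,full)
    m=(abs(P[...,0]-.6)<.03)&(abs(P[...,1]-.095)<.03)&(P[...,2]>.12)&(P[...,2]<.16)&(g>105)
    z=P[m][:,2]; print('z hist',np.histogram(z,bins=np.arange(.12,.162,.002)))
    q=P[m&(P[...,2]>.144)]; print(len(q),q.mean(0),cv2.minEnclosingCircle((q[:,:2]*1000).astype(np.float32)),cv2.minAreaRect((q[:,:2]*1000).astype(np.float32)))
    zt=np.median(q[:,2]); print('zt',zt)
    w=g[190:206,406:426]; print(np.round(w).astype(int))
E
python3 b.py
```

```text
z hist (array([ 0,  0,  0,  0,  0,  0,  0,  0,  0,  0,  0,  0,  1,  9, 80, 50,  0,
        0,  0,  0,  0]), array([0.12 , 0.122, 0.124, 0.126, 0.128, 0.13 , 0.132, 0.134, 0.136,
       0.138, 0.14 , 0.142, 0.144, 0.146, 0.148, 0.15 , 0.152, 0.154,
       0.156, 0.158, 0.16 , 0.162]))
140 [0.59683907 0.09030733 0.14961062] ((600.1365356445312, 92.0627670288086), 18.21402931213379) ((596.5565185546875, 90.05501556396484), (24.754520416259766, 36.21629333496094), 27.82189178466797)
zt 0.14954264283835772
[[  8   6  10  14  31  45  76 132 158 160 159 159 157 158 158 160 146  69
    5  10]
 [  6  10  38  77  99 130 157 156 159 160 159 158 158 159 160 158 139  76
   21  10]
 [ 35  69 108 155 155 155 157 154 155 154 155 157 158 158 160 143  71  72
   62  14]
 [109 157 156 157 155 157 156 155 154 156 157 157 153 155 157 140  36  58
   78  39]
 [158 159 159 158 157 157 148 141 135 136 140 147 152 155 156 133  24  51
   52  62]
 [157 158 158 158 158 149 107  77  72  74  78  91 115 141 145 103  26  47
   51  49]
 [157 156 158 157 151 123  61  68  71  72  73  71  70  92 133  97  33  47
   46  47]
 [155 156 156 156 151 109  68  69  70  69  70  67  64  70 105  62  40  50
   48  47]
 [153 156 155 156 156 149  99  70  69  69  69  67  68  76  90  37  39  50
   49  43]
 [128 153 158 159 159 155 148 103  91  86  87  85  94 125 139  37  48  49
   49  44]
 [ 80 131 157 158 158 158 158 157 153 139 139 142 157 155 134  24  48  49
   48  43]
 [ 61  80 127 151 156 159 159 158 158 157 158 158 157 150 101  28  50  47
   47  41]
 [ 60  64  74 105 135 145 152 155 155 161 160 159 157 149  95  38  48  50
   46  32]
 [ 62  62  68  68  71  87 115 136 139 145 147 150 151 135  36  39  48  48
   45  23]
 [ 60  64  67  69  68  70  70  75  77  84  90 104 100  76  25  49  48  48
   44  14]
 [ 60  62  64  67  70  70  70  71  71  71  72  71  72  60  22  48  50  50
   42   8]]
```

Run:
```python
from b import *
p=cam('scene'); g=p['pixels'].mean(2)
w=np.clip(150-g[193:201,410:421],0,80); w[:,10]=0; v,u=np.mgrid[193:201,410:421]; c=[(u*w).sum()/w.sum(),(v*w).sum()/w.sum()]
print(c,back(p,c,.1495)*1000, back(p,[c[0]+.5,c[1]],.1495)*1000)
print(proj(p,[[.6015,.0953,.1017],[.6015,.0953,.0537],[.6015,.0953,.08]]))
print(np.round(g[214:240,404:424]).astype(int))
```

```text
[np.float64(415.3482908492893), np.float64(196.86338541054857)] [[600.07092369  92.62973808 149.5       ]] [[600.66566423  93.17591101 149.5       ]]
[[413.08188266 219.31489225]
 [409.38506079 240.71408614]
 [411.37994089 229.16984561]]
[[102 102 102 101 101 102 100 100 101 101 101 101 100 101 101 101 103 102
  101 101]
 [104 101 101 101 101 101 103 102 102 102 100 101 100  99 100 100 100  99
  101 100]
 [102 102 101 101 100 101 101 104 103 101 101 100 102 100  99  97 100  99
   98  98]
 [100 101 102 103 101 103 101 102 103 105 106 102 102 101 101 101 100 100
   99  99]
 [100 100 101 102 102 102 102 103 118 125 122 109 102 102 100 102 100 100
   98  99]
 [100  99 100 101 101  99 102  97 117 129 126 106 100  99 101  99 102 101
  101 101]
 [100 101  99 101 101  98  96 101 110 118 120 101  89 101  99 101 100 101
  101 101]
 [100 101 101 101  97  86  99 106 111 111 112 104  96 100  99 100 100 100
   99 101]
 [100 102 100 102  98  78  76 100 109 109 111 101 102 103  99  99 101 101
  100 101]
 [101  99 101 100  96  64  51  68  90  94 102  75  82 101 100 101 101 100
   99 100]
 [100  99  9
[... 648 characters left out ...]
  99  99
   98  97]
 [ 99 100  98  89  46  52  54  56  56  57  60  88  97  96 100  98  99  97
   97  97]
 [102 102 102  87  47  53  55  56  58  54  63  98  98  97  97  97  97  98
   99  99]
 [119 123 124  92  47  54  55  56  56  57  71 101  98  99  98  96  97 100
   99  98]
 [130 131 121  74  51  53  56  57  56  58  81 121 107  98  97  97  99  99
  100 100]
 [130 130 122  62  50  55  54  58  56  61  98 132 127 112  99  99  98  99
   99 100]
 [129 129 120  58  50  54  57  56  59  64 108 130 131 129 114  99  95  98
   99  98]
 [128 128 114  47  53  55  56  57  57  64 111 129 127 129 130 114  95  97
   97  97]
 [128 124  95  47  52  54  56  58  54  75 131 130 129 128 129 126  99  96
   96  97]]
```

Request:
{"fn": "play_rows", "kwargs": {"targets": [0, 0, 0, 0.0066, 0.0022, 0, -0.6, 0, 0, 0, 0.0066, 0.0022, 0.03, -0.6, 0, 0, 0, 0.0066, 0.0022, 0.06, -0.6, 0, 0, 0, 0.0066, 0.0022, 0.075, -0.6, 0, 0, 0, 0.0066, 0.0022, 0.09, -0.6, 0, 0, 0, 0.0066, 0.0022, 0.1, -0.6, 0, 0, 0, 0.0066, 0.0022, 0.11, -0.6, 0, 0, 0, 0.0066, 0.0022, 0.11, -0.6]}}

```text
clock: 5.9
tcp_pos: [0.5996, 0.0987, 0.0923]
ee_rot: [-179.9, 0.0, 82.6]
force: [-0.8, -0.4, -0.4]
grip_width: 0.4
gripper_force: 60.0
```

Request:
{"fn": "play_rows", "kwargs": {"targets": [0, 0, 0, 0, 0, 0.02, -0.6, 0, 0, 0, 0, 0, 0.04, -0.6, 0, 0, 0, 0, 0, 0.055, -0.6, 0, 0, 0, 0, 0, 0.065, -0.6, 0, 0, 0, 0, 0, 0.072, -0.6, 0, 0, 0, 0, 0, 0.076, -0.6, 0, 0, 0, 0, 0, 0.079, -0.6, 0, 0, 0, 0, 0, 0.079, -0.6, 0, 0, 0, 0, 0, 0.079, -0.6]}}

```text
clock: 6.65
tcp_pos: [0.6002, 0.0988, 0.0618]
ee_rot: [180.0, -0.0, 82.6]
force: [-0.6, -0.1, -0.3]
grip_width: 0.395
gripper_force: 60.1
```

Request:
{"fn": "play_rows", "kwargs": {"targets": [0, 0, 0, 0, 0, 0.004, -0.6, 0, 0, 0, 0, 0, 0.008, -0.6, 0, 0, 0, 0, 0, 0.008, -0.6, 0, 0, 0, 0, 0, 0.008, -0.6]}}

```text
clock: 6.98
tcp_pos: [0.6004, 0.0989, 0.0608]
ee_rot: [179.9, -0.0, 82.6]
force: [-7.9, 0.0, 22.5]
grip_width: 0.396
gripper_force: 62.2
```

Request:
{"fn": "play_rows", "kwargs": {"targets": [0, 0, 0, 0, 0, -0.005, -0.6, 0, 0, 0, 0, 0, -0.005, 0.2, 0, 0, 0, 0, 0, -0.005, 0.2, 0, 0, 0, 0, 0, -0.005, 0.2, 0, 0, 0, 0, 0, -0.005, 0.3, 0, 0, 0, 0, 0, -0.08, 0.3, 0, 0, 0, 0, 0, -0.18, 0.3, 0, 0, 0, 0, 0, -0.25, 0.3, 0, 0, 0, 0, 0, -0.25, 0.3]}}

```text
clock: 7.73
tcp_pos: [0.6036, 0.0993, 0.1643]
ee_rot: [179.5, -0.1, 82.6]
force: [0.7, 0.5, -0.3]
grip_width: 0.65
gripper_force: 0.0
```

```bash
python3 g.py 463 -197.5 100 25.7; sed -i 's/c2=0//' h.py
python3 - <<'E'
from h import *
p=cam('scene'); P=pts(p,np.ones((480,640),bool))
q=P[(abs(P[:,0]-.6)<.03)&(abs(P[:,1]-.095)<.03)&(P[:,2]>.066)&(P[:,2]<.082)]; print(len(q),np.median(q,0),cv2.minEnclosingCircle((q[:,:2]*1000).astype(np.float32)))
E
```

```text
7.73 [603.6  99.3 164.3] [ 1.7951e+02 -1.5000e-01  8.2580e+01] F [ 0.7  0.5 -0.3] w 55.2 gf 0.0
[0.001, -0.001, 0.158] [-0.7816, -0.254, 0.1565] rows 8.0
257 [0.60559064 0.09037382 0.07333905] ((602.394287109375, 95.40342712402344), 19.210201263427734)
```

Request:
{"fn": "play_rows", "kwargs": {"targets": [0, 0, 0.158, -0.78, -0.254, 0.05, 0.2, 0, 0, 0.158, -0.78, -0.254, 0.05, 0.2, 0, 0, 0.158, -0.78, -0.254, 0.05, 0.2, 0, 0, 0.158, -0.78, -0.254, 0.05, 0.2, 0, 0, 0.158, -0.78, -0.254, 0.157, 0.2, 0, 0, 0.158, -0.78, -0.254, 0.157, 0.2, 0, 0, 0.158, -0.78, -0.254, 0.157, 0.2, 0, 0, 0.158, -0.78, -0.254, 0.157, 0.2, 0, 0, 0.158, -0.78, -0.254, 0.157, 0.2, 0, 0, 0.158, -0.78, -0.254, 0.157, 0.2, 0, 0, 0.158, -0.78, -0.254, 0.157, 0.2, 0, 0, 0.158, -0.78, -0.254, 0.157, 0.2]}}

```text
clock: 8.78
tcp_pos: [0.4594, -0.1967, 0.0955]
ee_rot: [-180.0, -0.0, 25.8]
force: [1.2, -0.8, 0.4]
grip_width: 0.603
gripper_force: 0.0
```

```bash
python3 g.py 463 -197.5 10 25.7
python3 - <<'E'
from h import *
p=cam('scene'); print(proj(p,[[.463,-.1975,.1],[.463,-.1975,.022]])); save(p,'e1',(160,210,300,350),4)
E
```

```text
8.78 [ 459.4 -196.7   95.5] [-179.99   -0.     25.79] F [ 1.2 -0.8  0.4] w 51.2 gf 0.0
[-0.0, -0.0, 0.0002] [0.0072, 0.0056, 0.2136] rows 2.1
[[224.64732211 273.27638579]
 [229.28905583 307.89873733]]
```

View pics/e1.png

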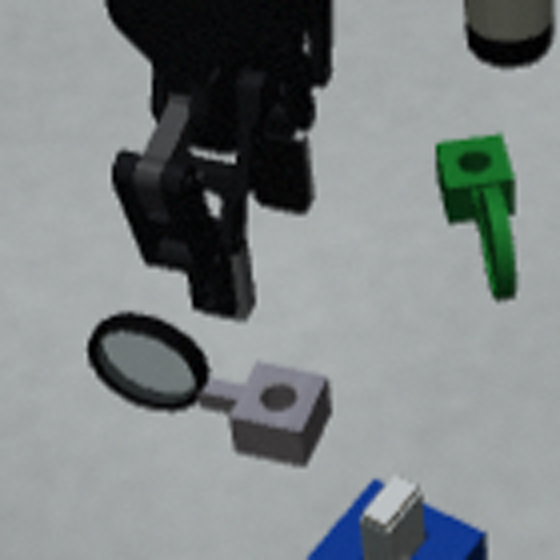

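The fingers sit centred over the steel block (bore at crop (280,397)) and the green look-alike at (475,170) is clear. Descending and gripping.

Request:
{"fn": "play_rows", "kwargs": {"targets": [0, 0, 0, 0.007, 0.0056, 0.08, 0.2, 0, 0, 0, 0.007, 0.0056, 0.16, 0.2, 0, 0, 0, 0.007, 0.0056, 0.215, 0.2, 0, 0, 0, 0.007, 0.0056, 0.215, 0.2, 0, 0, 0, 0.007, 0.0056, 0.215, 0.2, 0, 0, 0, 0.007, 0.0056, 0.215, -0.7, 0, 0, 0, 0.007, 0.0056, 0.215, -0.7, 0, 0, 0, 0.007, 0.0056, 0.215, -0.7, 0, 0, 0, 0.007, 0.0056, 0.215, -0.7, 0, 0, 0, 0.007, 0.0056, 0.215, -0.7, 0, 0, 0, 0.007, 0.0056, 0.215, -0.7, 0, 0, 0, 0.007, 0.0056, 0.215, -0.7]}}

```text
clock: 9.83
tcp_pos: [0.4638, -0.1985, 0.0115]
ee_rot: [179.9, -0.1, 25.7]
force: [-0.4, 3.4, 7.0]
grip_width: 0.33
gripper_force: 59.9
```

```bash
python3 g.py 463 -197.5 150 25.7 580 0 150 9 600 97 150 -7.6
```

```text
9.83 [ 463.8 -198.5   11.5] [ 1.7988e+02 -1.3000e-01  2.5690e+01] F [-0.4  3.4  7. ] w 28.0 gf 59.9
[0.0003, -0.0004, -0.0] [0.0, -0.0024, -0.3463] rows 3.3
[0.0003, -0.0004, 0.0464] [0.4776, -0.3206, -0.3459] rows 6.4
[0.0002, -0.0005, 0.0925] [0.6278, -0.5174, -0.3459] rows 8.5
```

Request:
{"fn": "play_rows", "kwargs": {"targets": [0, 0, 0, 0, 0, -0.1, -0.7, 0, 0, 0, 0, 0, -0.2, -0.7, 0, 0, 0, 0, 0, -0.3, -0.7, 0, 0, 0, 0, 0, -0.346, -0.7, 0, 0, 0.0925, 0.628, -0.517, -0.346, -0.7, 0, 0, 0.0925, 0.628, -0.517, -0.346, -0.7, 0, 0, 0.0925, 0.628, -0.517, -0.346, -0.7, 0, 0, 0.0925, 0.628, -0.517, -0.346, -0.7, 0, 0, 0.0925, 0.628, -0.517, -0.346, -0.7, 0, 0, 0.0925, 0.628, -0.517, -0.346, -0.7, 0, 0, 0.0925, 0.628, -0.517, -0.346, -0.7, 0, 0, 0.0925, 0.628, -0.517, -0.346, -0.7, 0, 0, 0.0925, 0.628, -0.517, -0.346, -0.7, 0, 0, 0.0925, 0.628, -0.517, -0.346, -0.7, 0, 0, 0.0925, 0.628, -0.517, -0.346, -0.7, 0, 0, 0.0925, 0.628, -0.517, -0.346, -0.7]}}

```text
clock: 11.17
tcp_pos: [0.5985, 0.096, 0.1484]
ee_rot: [180.0, 0.0, -7.6]
force: [0.8, -0.2, -0.4]
grip_width: 0.332
gripper_force: 60.0
```

```bash
python3 g.py 600 97 150 -7.6
python3 - <<'E'
from b import *
for n in ['scene','top']:
    p=cam(n); P=np.full((480,640,3),np.nan); v,u=np.nonzero(p['z_map']>0); P[v,u]=pts(p,np.ones((480,640),bool)); g=p['pixels'].mean(2)
    save(p,'f1'+n,(360,110,480,250) if n=='scene' else (150,150,290,270),4)
    o=(1.3,-1.0) if n=='scene' else (-1.3,1.)
    if n=='scene':
        print('post',proj(p,[[.6015,.0953,.1017]]))
        m=(abs(P[...,0]-.6)<.03)&(abs(P[...,1]-.095)<.03)&(P[...,2]>.15)&(P[...,2]<.17)&(g>80)
        q=P[m]; print(len(q),np.median(q,0),cv2.minAreaRect((q[:,:2]*1000).astype(np.float32)))
        i,j=np.nonzero(m); print(i.min(),i.max(),j.min(),j.max())
    q=P[(P[...,0]>.48)&(P[...,0]<.566)&(abs(P[...,1]-.1)<.04)&(P[...,2]>.14)&(P[...,2]<.195)]
    print(n,'lens',len(q),np.median(q,0),cv2.minAreaRect((q[:,:2]*1000).astype(np.float32)),q.min(0),q.max(0))
E
```

```text
11.17 [598.5  96.  148.4] [ 1.7997e+02  1.0000e-02 -7.6100e+00] F [ 0.8 -0.2 -0.4] w 28.2 gf 60.0
[0.0001, 0.0, -0.0] [0.0034, -0.003, -0.0041] rows 0.1
post [[413.08188266 219.31489225]]
75 [0.60774796 0.09970173 0.15766811] ((597.0023193359375, 106.26092529296875), (39.910160064697266, 44.4561767578125), 71.64659118652344)
185 199 401 432
scene lens 310 [0.53737292 0.10105113 0.15582627] ((543.32373046875, 100.38638305664062), (7.423341751098633, 45.79958724975586), 83.86481475830078) [0.52053086 0.09489656 0.14011653] [0.56577505 0.10529743 0.18434884]
  return _methods._mean(a, axis=axis, dtype=dtype,
  ret = um.true_divide(
Traceback (most recent call last):
ValueError: zero-size array to reduction operation minimum which has no identity
```

View pics/f1scene.png

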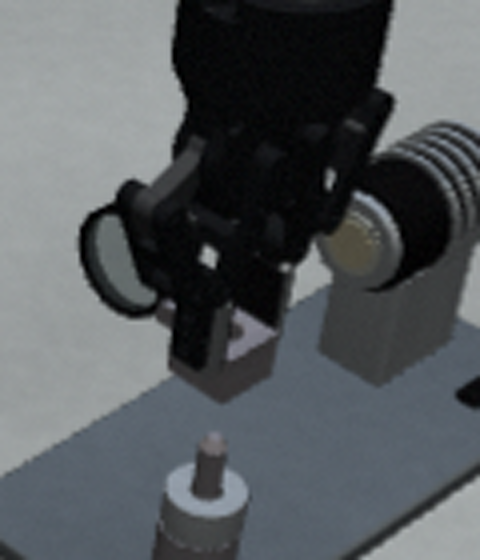

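The magnifier is gripped square above the post: lens rim at crop (120,262), block's lower near corner at (222,402), spigot tip at (211,440). The collar is seated on the shoulder. The near finger hides the bore, so I'll measure by the block's edges.

Run:
```python
from b import *
p=cam('scene'); g=p['pixels'].mean(2)
print(telemetry.get_obs()['tcp_pos'])
print(np.array2string(np.round(g[184:214,400:434]).astype(int),max_line_width=200))
t=cam('top'); gt=t['pixels'].mean(2); print(proj(t,[[.599,.097,.137],[.6,.0965,.103],[.544,.104,.16]]))
```

```text
[0.59867676 0.09555435 0.14826055]
[[ 11  22  11 ...  51  92 160]
 [ 46  66  52 ...  58 104 147]
 [ 74 104 112 ...  66 114 112]
 ...
 [100 100 102 ...  99  99  98]
 [100 101 103 ...  99 100  99]
 [101 101  99 ...  98  98  98]]
[[213.82162716 204.13790476]
 [217.09343576 208.50444651]
 [206.45715809 231.28516997]]
```

Run:
```python
from b import *
p=cam('scene'); g=p['pixels'].mean(2)
E=[]
for c in range(400,432):
    col=g[:214,c]
    r=213
    while r>185 and col[r]>78: r-=1
    E.append((c, r+(78-col[r])/(col[r+1]-col[r])))
E=np.array(E); print(np.round(E,1).tolist())
w=back(p,E,.1355)*1000
yw=np.radians(-7.6); ex=np.array([np.cos(yw),np.sin(yw)]); ey=np.array([-ex[1],ex[0]])
rel=w[:,:2]-[601.5,95.3]   # post, scene frame
print(np.round(np.c_[E[:,0],rel@ex,rel@ey],1).tolist())
```

```text
[[400.0, 190.4], [401.0, 191.2], [402.0, 202.1], [403.0, 203.1], [404.0, 203.9], [405.0, 204.7], [406.0, 205.3], [407.0, 206.0], [408.0, 206.7], [409.0, 207.3], [410.0, 207.7], [411.0, 208.5], [412.0, 209.3], [413.0, 209.7], [414.0, 210.4], [415.0, 210.9], [416.0, 210.7], [417.0, 209.8], [418.0, 209.4], [419.0, 208.8], [420.0, 208.4], [421.0, 207.8], [422.0, 206.8], [423.0, 206.4], [424.0, 205.9], [425.0, 205.4], [426.0, 204.8], [427.0, 203.8], [428.0, 201.6], [429.0, 196.4], [430.0, 193.4], [431.0, 189.6]]
[[400.0, -40.2, 5.9], [401.0, -37.7, 5.6], [402.0, -16.6, -15.0], [403.0, -13.8, -15.7], [404.0, -11.3, -16.0], [405.0, -8.9, -16.2], [406.0, -6.9, -16.1], [407.0, -4.6, -16.2], [408.0, -2.3, -16.3], [409.0, -0.3, -16.2], [410.0, 1.5, -15.8], [411.0, 3.8, -16.0], [412.0, 6.2, -16.3], [413.0, 8.0, -15.9], [414.0, 10.3, -16.1], [415.0, 12.1, -15.7], [416.0, 12.8, -14.2], [417.0, 12.3, -11.2], [418.0, 12.6, -9.1], [419.0, 12.7, -6.8], [420.0, 13.0, -4.8], [421.0, 13.1, -2.4], [422.0, 12.4, 0.9], [423.0, 12.8, 2.8], [424.0, 12.9, 5.2], [425.0, 13.2, 7.3], [426.0, 13.1, 9.9], [427.0, 12.5, 13.1], [428.0, 9.7, 18.8], [429.0, 1.6, 30.8], [430.0, -2.6, 38.3], [431.0, -8.4, 47.7]]
```

Request:
{"fn": "play_rows", "kwargs": {"targets": [0, 0, 0, 0.0055, -0.0025, 0, -0.7, 0, 0, 0, 0.0055, -0.0025, 0.03, -0.7, 0, 0, 0, 0.0055, -0.0025, 0.06, -0.7, 0, 0, 0, 0.0055, -0.0025, 0.08, -0.7, 0, 0, 0, 0.0055, -0.0025, 0.095, -0.7, 0, 0, 0, 0.0055, -0.0025, 0.105, -0.7, 0, 0, 0, 0.0055, -0.0025, 0.115, -0.7, 0, 0, 0, 0.0055, -0.0025, 0.115, -0.7]}}

```text
clock: 12.08
tcp_pos: [0.601, 0.0976, 0.101]
ee_rot: [180.0, 0.1, -7.6]
force: [-0.6, -0.1, -0.5]
grip_width: 0.331
gripper_force: 60.0
```

Request:
{"fn": "play_rows", "kwargs": {"targets": [0, 0, 0, 0, 0, 0.012, -0.7, 0, 0, 0, 0, 0, 0.022, -0.7, 0, 0, 0, 0, 0, 0.03, -0.7, 0, 0, 0, 0, 0, 0.036, -0.7, 0, 0, 0, 0, 0, 0.041, -0.7, 0, 0, 0, 0, 0, 0.041, -0.7, 0, 0, 0, 0, 0, 0.041, -0.7]}}

```text
clock: 12.67
tcp_pos: [0.6016, 0.0977, 0.0865]
ee_rot: [-180.0, -0.0, -7.6]
force: [-4.1, -0.9, 7.9]
grip_width: 0.333
gripper_force: 61.0
```

Request:
{"fn": "play_rows", "kwargs": {"targets": [0, 0, 0, 0, 0, 0.003, -0.7, 0, 0, 0, 0, 0, 0, 0.1, 0, 0, 0, 0, 0, 0, 0.1, 0, 0, 0, 0, 0, 0, 0.1, 0, 0, 0, 0, 0, 0, 0.1, 0, 0, 0, 0, 0, -0.05, 0.1, 0, 0, 0, 0, 0, -0.15, 0.1, 0, 0, 0, 0, 0, -0.25, 0.1, 0, 0, 0, 0, 0, -0.25, 0.1, 0, 0, 0, 0, 0, -0.25, 0.1]}}

```text
clock: 13.5
tcp_pos: [0.6033, 0.098, 0.1882]
ee_rot: [-179.9, -0.3, -7.6]
force: [-0.0, -0.5, 0.3]
grip_width: 0.549
gripper_force: 0.0
```

```bash
python3 g.py 600 -60 180 50 553.4 -222 100 101.1
python3 - <<'E'
from b import *
p=cam('scene'); g=p['pixels'].mean(2); P=np.full((480,640,3),np.nan); v,u=np.nonzero(p['z_map']>0); P[v,u]=pts(p,np.ones((480,640),bool)); save(p,'h1',(350,130,470,270),4)
q=P[(abs(P[...,0]-.6)<.03)&(abs(P[...,1]-.095)<.03)&(P[...,2]>.09)&(P[...,2]<.099)]; print('block top',len(q),np.median(q,0),cv2.minAreaRect((q[:,:2]*1000).astype(np.float32)))
q=P[(P[...,0]>.5)&(P[...,0]<.574)&(abs(P[...,1]-.1)<.03)&(P[...,2]>.06)&(P[...,2]<.14)]; print('lens',np.mean(q,0),q.min(0),q.max(0),cv2.minAreaRect((q[:,:2]*1000).astype(np.float32)))
q=P[(abs(P[...,0]-.555)<.025)&(abs(P[...,1]+.223)<.024)&(P[...,2]>.05)&(P[...,2]<.07)]; print('cell lid',cv2.minAreaRect((q[:,:2]*1000).astype(np.float32)),np.median(q,0))
E
```

```text
13.5 [603.3  98.  188.2] [-179.91   -0.29   -7.6 ] F [-0.  -0.5  0.3] w 46.6 gf 0.0
[0.0002, -0.0009, -0.16] [0.0441, 0.3926, 0.0201] rows 8.0
[0.0006, -0.0008, -0.302] [-0.0188, 0.8097, 0.2192] rows 15.2
block top 294 [0.60177925 0.09520593 0.0951748 ] ((594.2910766601562, 96.42131042480469), (32.25288009643555, 48.01078796386719), 82.44752502441406)
lens [0.54968059 0.10178395 0.10067844] [0.52267534 0.09528566 0.07484624] [0.57373249 0.10882626 0.12540007] ((548.4845581054688, 103.29501342773438), (10.221318244934082, 51.460872650146484), 81.60228729248047)
cell lid ((555.1192016601562, -223.4627227783203), (12.831609725952148, 22.547767639160156), 11.705193519592285) [ 0.55649095 -0.22414994  0.05508591]
```

View pics/h1.png

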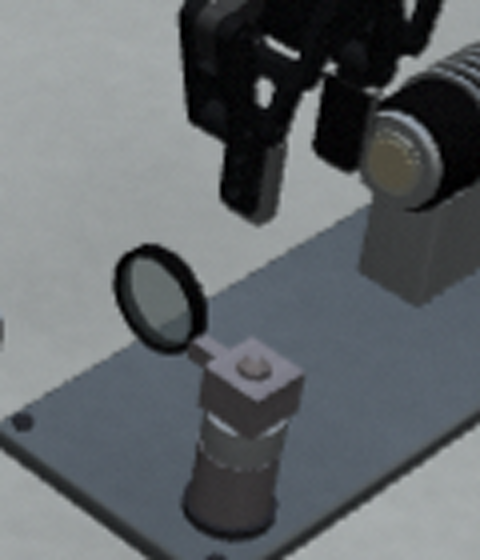

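The magnifier sits home on the collar: block at crop (255,370), lens rim (160,298) square and in front of the lamp (402,158). Now the cell.

Request:
{"fn": "play_rows", "kwargs": {"targets": [0, 0, -0.302, -0.019, 0.81, 0, -0.05, 0, 0, -0.302, -0.019, 0.81, 0, -0.05, 0, 0, -0.302, -0.019, 0.81, 0, -0.05, 0, 0, -0.302, -0.019, 0.81, 0, -0.05, 0, 0, -0.302, -0.019, 0.81, 0, -0.05, 0, 0, -0.302, -0.019, 0.81, 0, -0.05, 0, 0, -0.302, -0.019, 0.81, 0.15, -0.05, 0, 0, -0.302, -0.019, 0.81, 0.22, -0.05, 0, 0, -0.302, -0.019, 0.81, 0.22, -0.05, 0, 0, -0.302, -0.019, 0.81, 0.22, -0.05, 0, 0, -0.302, -0.019, 0.81, 0.22, -0.05, 0, 0, -0.302, -0.019, 0.81, 0.22, -0.05, 0, 0, -0.302, -0.019, 0.81, 0.22, -0.05, 0, 0, -0.302, -0.019, 0.81, 0.22, -0.05, 0, 0, -0.302, -0.019, 0.81, 0.22, -0.05, 0, 0, -0.302, -0.019, 0.81, 0.22, -0.05, 0, 0, -0.302, -0.019, 0.81, 0.22, -0.05, 0, 0, -0.302, -0.019, 0.81, 0.22, -0.05]}}

```text
clock: 15.05
tcp_pos: [0.5501, -0.2221, 0.0961]
ee_rot: [-179.9, -0.1, 101.0]
force: [-0.0, -0.6, 0.6]
grip_width: 0.476
gripper_force: 0.0
```

```bash
python3 g.py 553.6 -222.4 70 101.3  553.6 -222.4 33 101.3
python3 - <<'E'
from h import *
p=cam('scene'); T=telemetry.get_obs()['tcp_pos']; print(proj(p,[T+[.0013,-.001,-.0013]])); save(p,'i1',(200,270,320,400),4)
E
```

```text
15.05 [ 550.1 -222.1   96.1] [-1.7988e+02 -8.0000e-02  1.0097e+02] F [-0.  -0.6  0.6] w 40.4 gf 0.0
[-0.0003, -0.0002, -0.0009] [-0.0025, 0.0087, 0.0653] rows 0.6
[-0.0003, -0.0002, -0.0009] [-0.0026, 0.0089, 0.1578] rows 1.5
[[253.9592372 315.9991309]]
```

View pics/i1.png

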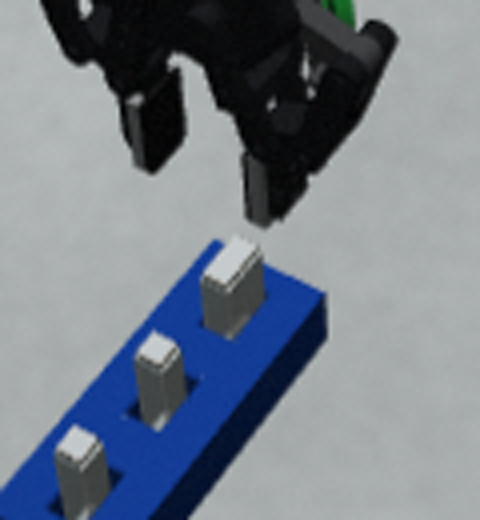

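The view shows the open jaws over the long cell (lid at crop (233,262)); short cells at (157,348) and (78,443) clear the jaw line.

Request:
{"fn": "play_rows", "kwargs": {"targets": [0, 0, 0, -0.0025, 0.0088, 0.0, -0.05, 0, 0, 0, -0.0025, 0.0088, 0.05, -0.05, 0, 0, 0, -0.0025, 0.0088, 0.1, -0.05, 0, 0, 0, -0.0025, 0.0088, 0.14, -0.05, 0, 0, 0, -0.0025, 0.0088, 0.157, -0.05, 0, 0, 0, -0.0025, 0.0088, 0.157, -0.05, 0, 0, 0, -0.0025, 0.0088, 0.157, -0.05]}}

```text
clock: 15.68
tcp_pos: [0.5548, -0.2228, 0.0348]
ee_rot: [-180.0, -0.0, 101.1]
force: [0.4, 0.0, 0.3]
grip_width: 0.474
gripper_force: 0.0
```

Request:
{"fn": "play_rows", "kwargs": {"targets": [0, 0, 0, 0, -0.003, 0.003, -0.05, 0, 0, 0, 0, -0.003, 0.003, -0.5, 0, 0, 0, 0, -0.003, 0.003, -0.9, 0, 0, 0, 0, -0.003, 0.003, -0.9, 0, 0, 0, 0, -0.003, 0.003, -0.9, 0, 0, 0, 0, -0.003, 0.003, -0.9, 0, 0, 0, 0, -0.003, 0.003, -0.9, 0, 0, 0, 0, -0.003, 0.003, -0.9, 0, 0, 0, 0, -0.003, 0.003, -0.9]}}

```text
clock: 16.43
tcp_pos: [0.554, -0.2233, 0.0344]
ee_rot: [179.9, 0.0, 101.1]
force: [-0.3, -0.1, 5.7]
grip_width: 0.13
gripper_force: 61.4
```

```bash
python3 g.py
```

```text
16.43 [ 554.  -223.3   34.4] [1.7995e+02 4.0000e-02 1.0111e+02] F [-0.3 -0.1  5.7] w 11.1 gf 61.4
```

Request:
{"fn": "play_rows", "kwargs": {"targets": [0, 0, 0, 0, 0, -0.03, -0.9, 0, 0, 0, 0, 0, -0.06, -0.9, 0, 0, 0, 0, 0, -0.12, -0.9, 0, 0, 0, 0, 0, -0.2, -0.9, 0, 0, 0, 0, 0, -0.28, -0.9, 0, 0, 0, 0, 0, -0.38, -0.9, 0, 0, 0, 0, 0, -0.38, -0.9, 0, 0, 0, 0, 0, -0.38, -0.9, 0, 0, 0, 0, 0, -0.38, -0.9]}}

```text
clock: 17.18
tcp_pos: [0.5534, -0.2229, 0.1862]
ee_rot: [180.0, 0.0, 101.1]
force: [-0.8, 0.1, -0.3]
grip_width: 0.125
gripper_force: 60.7
```

```bash
python3 g.py 557.6 187.7 186 82.4
```

```text
17.18 [ 553.4 -222.9  186.2] [1.7996e+02 2.0000e-02 1.0112e+02] F [-0.8  0.1 -0.3] w 10.6 gf 60.7
[0.0001, 0.0, 0.052] [1.0052, 0.2083, 0.0003] rows 9.8
```

Slight excess over 1.0, so I use 0.99 and fix the rest after.

Request:
{"fn": "play_rows", "kwargs": {"targets": [0, 0, 0.052, 0.1, 0.02, 0, -0.9, 0, 0, 0.052, 0.2, 0.04, 0, -0.9, 0, 0, 0.052, 0.3, 0.06, 0, -0.9, 0, 0, 0.052, 0.4, 0.08, 0, -0.9, 0, 0, 0.052, 0.5, 0.104, 0, -0.9, 0, 0, 0.052, 0.6, 0.125, 0, -0.9, 0, 0, 0.052, 0.7, 0.145, 0, -0.9, 0, 0, 0.052, 0.8, 0.166, 0, -0.9, 0, 0, 0.052, 0.88, 0.185, 0, -0.9, 0, 0, 0.052, 0.94, 0.2, 0, -0.9, 0, 0, 0.052, 0.97, 0.206, 0, -0.9, 0, 0, 0.052, 0.99, 0.208, 0, -0.9, 0, 0, 0.052, 0.99, 0.208, 0, -0.9, 0, 0, 0.052, 0.99, 0.208, 0, -0.9]}}

```text
clock: 18.35
tcp_pos: [0.5583, 0.1807, 0.1849]
ee_rot: [-179.9, 0.1, 82.4]
force: [-0.3, 0.4, -0.9]
grip_width: 0.134
gripper_force: 60.6
```

```bash
python3 g.py 557.6 187.7 104 82.4
```

```text
18.35 [558.3 180.7 184.9] [-1.7993e+02  6.0000e-02  8.2400e+01] F [-0.3  0.4 -0.9] w 11.4 gf 60.6
[-0.0002, 0.0002, 0.0] [0.0173, -0.0039, 0.2023] rows 1.9
```

Request:
{"fn": "play_rows", "kwargs": {"targets": [0, 0, 0, 0.017, -0.0035, 0.04, -0.9, 0, 0, 0, 0.017, -0.0035, 0.09, -0.9, 0, 0, 0, 0.017, -0.0035, 0.14, -0.9, 0, 0, 0, 0.017, -0.0035, 0.18, -0.9, 0, 0, 0, 0.017, -0.0035, 0.202, -0.9, 0, 0, 0, 0.017, -0.0035, 0.202, -0.9, 0, 0, 0, 0.017, -0.0035, 0.202, -0.9, 0, 0, 0, 0.017, -0.0035, 0.202, -0.9, 0, 0, 0, 0.017, -0.0035, 0.202, -0.9]}}

```text
clock: 19.1
tcp_pos: [0.5592, 0.1885, 0.106]
ee_rot: [179.9, -0.0, 82.4]
force: [-0.0, 0.2, -1.2]
grip_width: 0.132
gripper_force: 60.6
```

```bash
python3 g.py 557.6 187.7 104 82.4;  python3 - <<'E'
from b import *
p=cam('scene'); g=p['pixels'].mean(2); P=np.full((480,640,3),np.nan); v,u=np.nonzero(p['z_map']>0); P[v,u]=pts(p,np.ones((480,640),bool)); save(p,'j1',(370,110,510,250),4)
yw=np.radians(-7.6); ex=np.array([np.cos(yw),np.sin(yw)]); ey=np.array([-ex[1],ex[0]])
O=np.array([.6015,.0953])-(.055*ex-.085*ey)   # viewer origin, scene frame
xy=P[...,:2]-O; X=xy@ex; Y=xy@ey; Z=P[...,2]+.0015
m=(abs(X)<.03)&(abs(Y)<.03)&(Z>.06)&(Z<.098)
q=np.c_[X[m],Y[m],Z[m]]*1000; print(len(q),np.round(np.percentile(q,[0,2,50,98,100],0),1))
i,j=np.nonzero(m); print(i.min(),i.max(),j.min(),j.max())
W=lambda x,y,z: np.r_[O+x*ex+y*ey,z-.0015]
print('expected underside corners ++,+-,-- and top', np.round(proj(p,[W(.00625,.01125,.0775),W(.00625,-.01125,.0775),W(-.00625,-.01125,.0775),W(0,0,.1)]),1).tolist())
t=cam('top')
for n,c in (('scene',p),('top',t)):
    for th in ['jar','strip_tub','short_cell_1','magnifier']:
        for d in finder.cut_out(th,c)[:2]:
            z=pts(c,d['pixels']); print(n,th,round(d['conf'],2),np.round(d['extent']),np.round(np.median(z,0),3) if len(z) else '')
E
```

```text
19.1 [559.2 188.5 106. ] [ 1.799e+02 -5.000e-02  8.237e+01] F [-0.   0.2 -1.2] w 11.3 gf 60.6
[0.0003, -0.0001, -0.0001] [-0.0024, -0.0036, 0.005] rows 0.1
102 [[ -4.1 -10.9  77.2]
 [ -3.3  -9.9  78.8]
 [  7.9  -5.5  88.7]
 [ 10.   13.4  97. ]
 [ 10.3  15.   97.8]]
188 198 416 429
expected underside corners ++,+-,-- and top [[426.3, 195.2], [418.1, 200.1], [412.9, 196.8], [421.4, 186.0]]
scene jar 0.57 [121. 357.  36.  43.] [ 0.433 -0.372  0.042]
scene short_cell_1 0.61 [239. 364.  14.  24.] [ 0.566 -0.27   0.042]
scene short_cell_1 0.57 [219. 391.  14.  28.] [ 0.575 -0.314  0.041]
scene magnifier 0.97 [279. 264.  20.  41.] [ 0.438 -0.063  0.02 ]
scene magnifier 0.63 [403. 215.  52.  52.] [0.571 0.101 0.094]
top jar 0.67 [464. 311.  32.  23.] [ 0.418 -0.36   0.06 ]
top strip_tub 0.84 [248. 341.  30.  26.] [0.361 0.036 0.099]
top strip_tub 0.54 [204. 239.  80.  76.] [0.557 0.141 0.015]
top short_cell_1 0.4 [429. 232.  11.  10.] [ 0.569 -0.307  0.048]
top magnifier 0.95 [304. 296.  37.  45.] [ 0.436 -0.058  0.022]
top magnifier 0.77 [219. 229.  19.  49.] [0.585 0.102 0.097]
```

View pics/j1.png

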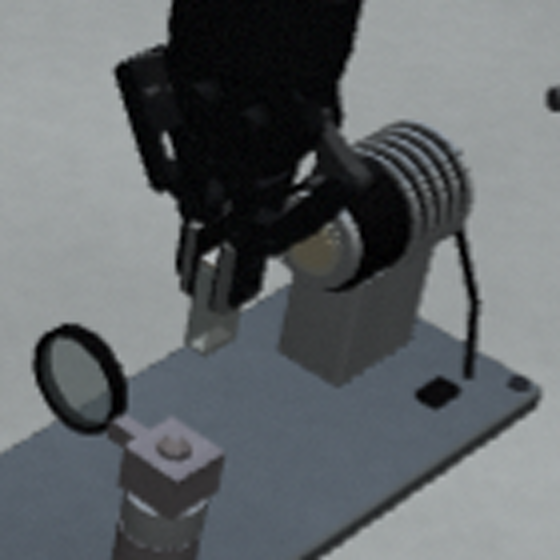

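The cell is held upright in the path: underside corners at crop (187,345), (206,356) and (238,335), a few pixels right of where they should be. I'll quantify this by back-projection.

```bash
python3 g.py
python3 - <<'E'
from b import *
p=cam('scene'); g=p['pixels'].mean(2)
np.set_printoptions(linewidth=200,threshold=5000)
print(np.round(g[186:203,412:434]).astype(int))
yw=np.radians(-7.6); ex=np.array([np.cos(yw),np.sin(yw)]); ey=np.array([-ex[1],ex[0]])
O=np.array([601.5,95.3])-(55*ex-85*ey)
for z in (.078,.076):
  r=back(p,[[416.3,195.9],[421.1,198.6],[429.1,193.4]],z)[:,:2]*1000-O; print(z,np.round(np.c_[r@ex,r@ey],1).tolist())
E
```

```text
19.6 [558.3 188.6 104.8] [-180.     0.    82.4] F [0.2 0.1 0.8] w 10.8 gf 60.6
[[153 156 156 156 145  86  67  68  66  60  26  48  49  44  28  13  11  41 111 153 144 112]
 [155 156 155 155 143  81  69  67  68  62  36  45  49  48  46  37  35  77 143 110  93  97]
 [154 153 154 155 141  68  67  65  68  69  65  58  49  52  53  61  68  75  89  99  96  95]
 [157 156 156 152 126  67  68  68  67  68  66  68  67  65  67  65  69  81  96  96  96  95]
 [155 156 156 153 118  67  68  66  68  67  66  67  69  69  69  67  70  85  95  97  97  96]
 [156 158 156 147  87  67  67  69  69  67  68  71  75  69  64  66  74  92  95  95  96  95]
 [157 156 157 145  84  68  67  69  69  70  73  83  86  77  68  67  74  98  96  97  95  96]
 [157 156 157 144  68  67  69  72  82  82  85  88  88  88  81  74  80  95  97  96  96  96]
 [155 155 155 141  69  71  83  97 111  86  88  88  90  85  84  76  81  97  96  96  96  97]
 [156 157 152 123  70  88 122 139 131  87  89  85  83  73  73  81  91  96  95  95  95  94]
 [157 157 147 121  82 105 133 133 117  89  87  76  69  77  86  99  94  95  96  95  94  95]
 [148 140 110  97  97  86  94 113 104  83  77  73  89  96  96  96  99  96  99  97  97  95]
 [108  90  99  96  99  97  89  77  72  74  85  87  99 100  97  96  95  98  99  98  98  98]
 [100  97  97  97  97  96  96  95  85  86  98 100  99  97  97  99  97  96  98 100  99  99]
 [ 99  99  99  99  98  99  98  97  98  99  97  98  98  99  96  98  96  96  96  96  99  99]
 [ 97  99  98  98  96 100  99  98  98  98  99  97  98  96  97  97  99  96  98  95  97  99]
 [ 97  98  98 101  99  98  98 100 100  99 100  98  96  96  96  98  95  96  95  97  97  99]]
0.078 [[-2.5, -6.7], [8.4, -6.0], [7.6, 17.1]]
0.076 [[-4.1, -4.5], [6.9, -3.9], [6.0, 19.3]]
```

```bash
python3 g.py
python3 - <<'E'
from b import *
p=cam('scene')
yw=np.radians(-7.6); ex=np.array([np.cos(yw),np.sin(yw)]); ey=np.array([-ex[1],ex[0]])
O=np.array([601.5,95.3])-(55*ex-85*ey)
r=back(p,[[415.3,196.8],[420.5,199.3],[428.5,194.6]],.0769)[:,:2]*1000-O; print(np.round(np.c_[r@ex,r@ey],1).tolist())
T=telemetry.get_obs()['tcp_pos'][:2]*1000
print('tcp rel beam, robot-frame post:', (T-[601.2,97.8])@ex+55,(T-[601.2,97.8])@ey-85)
P=pts(p,np.ones((480,640),bool)); xy=P[:,:2]*1000-O; X,Y=xy@ex,xy@ey; Z=P[:,2]*1000+1.5
m=(abs(X)<15)&(abs(Y)<25)&(Z>80)&(Z<90); q=np.c_[X,Y,Z][m]
a=q[(q[:,0]>5)]; b=q[q[:,1]<-6]; print(len(q),'+x face',np.median(a,0),a[:,1].min(),a[:,1].max(),'-y face',np.median(b,0),b[:,0].min(),b[:,0].max())
m=(abs(X)<31)&(Y>60)&(Y<80)&(Z>69)&(Z<140); q=np.c_[X,Y,Z][m]; print('lamp front',q.min(0),q.max(0),np.median(q,0))
E
```

```text
19.65 [558.3 188.6 104.8] [180.    0.   82.4] F [ 0.2 -0.2  0.2] w 11.1 gf 60.6
[[-2.8, -8.9], [8.2, -7.2], [8.4, 14.7]]
tcp rel beam, robot-frame post: 0.46206716394846836 -0.7331281535444276
53 +x face [ 7.82076701  0.79415417 84.44834812] -8.769694739872948 15.39672379878048 -y face [ 2.35487662 -8.1821484  85.18479817] -4.176166907999663 8.56714948928951
lamp front [-19.0263891   70.97061353  75.96338738] [ 27.2045948   79.96776025 122.62237417] [ 8.83908574 75.28508998 98.59550857]
```

Request:
{"fn": "play_rows", "kwargs": {"targets": [0, 0, 0, -0.003, -0.002, 0.001, -0.9, 0, 0, 0, -0.006, -0.004, 0.002, -0.9, 0, 0, 0, -0.006, -0.004, 0.002, -0.9, 0, 0, 0, -0.006, -0.004, 0.002, -0.9, 0, 0, 0, -0.006, -0.004, 0.002, -0.9, 0, 0, 0, -0.006, -0.004, 0.002, -0.9, 0, 0, 0, -0.006, -0.004, 0.002, -0.9, 0, 0, 0, -0.006, -0.004, 0.002, -0.9, 0, 0, 0, -0.006, -0.004, 0.002, -0.9, 0, 0, 0, -0.006, -0.004, 0.002, -0.9]}}

```text
clock: 20.53
tcp_pos: [0.5564, 0.1863, 0.104]
ee_rot: [-180.0, 0.0, 82.4]
force: [0.6, 0.6, -0.6]
grip_width: 0.125
gripper_force: 60.6
```

```bash
python3 g.py
python3 - <<'E'
from b import *
p=cam('scene')
yw=np.radians(-7.6); ex=np.array([np.cos(yw),np.sin(yw)]); ey=np.array([-ex[1],ex[0]])
O=np.array([601.5,95.3])-(55*ex-85*ey)
P=pts(p,np.ones((480,640),bool)); xy=P[:,:2]*1000-O; X,Y=xy@ex,xy@ey; Z=P[:,2]*1000+1.5
m=(abs(X)<15)&(abs(Y)<25)&(Z>80)&(Z<90); q=np.c_[X,Y,Z][m]
a=q[(q[:,0]>4)]; b=q[q[:,1]<-8]; print('+x',np.median(a,0),a[:,1].min(),a[:,1].max(),'-y',np.median(b,0),b[:,0].min(),b[:,0].max())
print(telemetry.get_obs()['qd'])
E
```

```text
20.53 [556.4 186.3 104. ] [-180.      0.     82.39] F [ 0.6  0.6 -0.6] w 10.6 gf 60.6
+x [ 6.2144439  -0.9499148  85.64690052] -12.544554422466074 13.431176631606379 -y [  1.56643604 -10.41943395  86.05128388] -4.925008202645505 7.918641443770649
[-0.02657275  0.0086021  -0.00024469  0.02283069  0.02573916  0.21547053]
```

Centred to about 1 mm and steady; handing in.

```bash
python3 -c "
from plant import job; print(job.finish_job())"
```

```text
the job is handed in; nothing more can be done
None
```

The job is handed in at about 20.5 s: collar and magnifier seated on the post, and the long cell held by its frosted sides, centred to about 1 mm in the light path by the camera check. The short cells, jar and tub were left untouched.

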